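# Fold out the drop-front worktop of a counter cabinet

### The arm

A 7-joint arm with a two-finger parallel gripper is mounted at the origin on a cart in front of the work surface, level with it; the furniture and walls round the work are solid. World frame = base frame: x ahead of the robot, y to its left, z up, the work surface at z = 0. Lengths are in m, angles in rad, forces in N, time in s.
With the tool pointing down it reaches from about 0.425 to 0.925 m from the base axis. Payload 6.8 kg.
Tool frame: the origin (TCP) lies at the very end of the fingers, on their centre line; the grasp point (between the pads) lies 19 mm behind it; z points along the fingers, y is the line along which they close (so a half turn about z gives the same grasp; the last joint's range is limited). The gripper opens to 85 mm and grips with 20 to 120 N. Pads are 22 mm wide; open, the fingers measure 114 mm over their backs; the gripper's body (76 mm by 85 mm) begins 54 mm behind the grasp point. The pads swing forward as they close: fully open they stand 13 mm farther back than shut.
Start: joints at [-1.317, 0.477, 0.022, 1.555, -0.011, 1.109, -0.083], TCP at [0.239, 0.631, 0.231] pointing down, gripper open.
Joint ranges: [-2.96, 2.96], [-0.34, 2.1], [-1.41, 1.46], [0.24, 2.44], [-1.37, 4.51], [0.17, 1.92], [-2.96, 2.96]. Speed limits (rad/s): [2.39, 2.39, 3.14, 3.14, 3.14, 3.14, 3.14].

### API

Orientations are given as a unit quaternion [w, x, y, z].
In Python, from plant import arm gives the robot as it stands. Calls block until the motion is done:
- arm.reach(position, orientation): joint-space move of the TCP to a pose.
- arm.move_straight(position, orientation=None, rate=0.15, stop_force=None): straight line of the TCP; orientation=None keeps the orientation; rate is the mean speed in m/s. With stop_force (N) it stops when the force on the tool has changed by that much, and returns True; else False.
- arm.move_j(angles): joint-space move.
- arm.move_gripper(opening, grip_force=None): finger opening in m; grip_force is the grip in N (None keeps the last); returns when the fingers have stopped.
- arm.sleep(seconds).
- arm.solve_ik(position, orientation): joint angles nearest the present ones, or None.
- arm.get_image(name): name is "scene" or "top"; returns the picture (420x560x3 uint8, red, green, blue); there is no depth.
- arm.camera_model(name): a dict with "intrinsics" (3x3 intrinsics, pixels), "pose" (4x4, takes a point from camera to world coordinates). Camera axes: x right, y up, looking along -z (the intrinsics and any distortion apply to the point x, -y, -z); pixel columns grow to the right and rows downward; lengths in m; the calibration is good to about 2 mm. A picture is of the moment at which its call begins. camera_model takes no time and is no camera call.
A pose or a line that the arm cannot do raises arm.MotionError and nothing moves.
- arm.sign_off(): hands the job in; it is judged then, once.
Trained networks look in the newest picture that a camera, given by its name, has taken for a name from the list of things; names that differ only in an ending like _2 or _b are one class to them, and where a whole thing is asked for, a point or a joint stands for the part that bears it (a point fixed in the world has none). Each returns a list of dicts, best first, with "score" (0 to 1); they miss things now and then, are a little off and sometimes report something else, mostly with a low value. They report only what shows in the picture. A call takes as long as a camera call. They do not tell look-alikes from the thing itself.
- arm.find_in(query, camera): "location" ([x, y, z] in m, in world coordinates, good to about 4 mm: the middle of the surface that is visible of it).
- arm.regions_of(query, camera): "region" (420x560 bool, what is visible of it).
- arm.mark_of(query, camera): "location" ([x, y, z] in m, in world coordinates, good to about 4 mm: a listed point, or the origin of a listed thing).
Readings, each from a call of its own:
- arm.current_time_s(): time.
- arm.current_joint_positions(): joint angles.
- arm.current_qvel(): joint speeds.
- arm.current_joint_efforts(): joint torques, N m.
- arm.current_ee_pos(): TCP position.
- arm.current_ee_rot(): TCP orientation.
- arm.current_force(): force on the tool from outside, world axes, zero at the start.
- arm.current_ft_torque(): the same for the moment, N m.
- arm.current_gripper_width(): finger opening in m.
- arm.current_gripper_force(): force on a finger pad.
Only numpy, scipy, OpenCV 4.12 (cv2) and the standard library are available. Lean on these libraries where they do the work, as an engineer would, in place of code of your own. Each camera call takes 0.05 s, during which the arm holds its last target. There are 200 camera calls.

### The job

Open the little cabinet's drop-front flap into a worktop: slide the black-lidded coffee jar out of the way so that it stands upright on the counter, clear of the cabinet, supports and flap; pull both slide-out supports all the way out, and only then tip the flap forward and lower it gently until it lies level on both. Leave the two spice jars and the salt shaker standing where they are.

Things in the scene. Friction and masses are not known exactly. Their poses are not given: they have to be found in the camera images.
- cabinet: Wooden cabinet fixed on the counter, 150 deep x 240 wide, flat roof at 193 mm; yaw within 0.2 rad. Origin: on the counter under the middle of its front face; x points into the cabinet (away from the robot), y to its left seen from the robot, z up. 'Local' below is this frame, in mm. The plinth (z below 75) houses the supports; above it is the compartment that the flap closes.
- flap (a joint): White flap, 150 high x 236 wide x 14 thick, 0.36 kg, hinged on its inner lower edge. 0 rad = upright, inner face at local x 0, outer at -14; grows as its top tips to local -x; 1.57 = level on the supports (top z 75, underside 61, front edge x -150); past that it hangs down, to 2.2. Starts 0 to 0.03. The coffee jar is too tall to stay under it. Site flap_hinge tells of its stay.
- flap_hinge (a point): Middle of the hinge line, local (0, 0, 75), along local y. Friction and damping stay (0.13 N m, 0.4 N m s/rad): upright the flap stays where it is left; tipped more than about 0.5 rad it sinks slowly by itself (up to 0.4 rad/s). Pushed faster it resists by a few N at its edge.
- flap_top_edge (a point): Middle of the top edge of the flap's inner face, 150 mm from the hinge line; moves with the flap. Upright it is at local (0, 0, 225), 32 mm above the roof, so the flap can be pushed forward from behind there. The edge is plain, with no handle.
- support_left (a joint): Left slide-out support: pale wooden bar 20 wide x 30 high at local y +95, z 31 to 61. In m: 0 = in, 0.10 = fully out at its stop; slides to local -x; starts 0 to 0.02; friction 2.5 N, stays where left. At 0 its end is at local x -45 and carries a steel pull: neck 10 thick, x -45 to -85, then disc head 29 across, x -85 to -95, axis z 46.
- support_right (a joint): Right slide-out support, at local y -95; otherwise the same as the left one.
- support_left_neck (a point): Middle of the neck of the left pull, local (-65, 95, 46) when in; moves with the support. Free space of 40 mm along x between bar end and head; fingers let down from above on either side of the neck can hook the head and pull.
- support_right_neck (a point): Middle of the neck of the right pull, local (-65, -95, 46) when in; the same otherwise.
- coffee_jar_center (a point): Centre (42 mm above its foot) of the loose glass coffee jar with black lid, 72 mm across, 84 high, 0.2 to 0.35 kg; too wide for many grippers, slides upright when pushed low. It starts on the counter before the flap, local x -168 to -158, y -85 to 85, in the way of the flap and sometimes of a support.
- coffee_jar: The same jar; origin at the centre of its underside, z up.
- shaker_center (a point): Centre of a loose grey-topped salt shaker, 44 mm across, 90 high, on the counter to one side of the work: local x -200 to -60, y 220 to 245 or -245 to -220. Leave alone.
- spice_jar_center (a point): Centre of a loose green-capped spice jar, 46 mm across, 106 high, on the counter to the other side of the work, same distances (the two swap sides). Leave alone.
- roof_jar_center (a point): Centre of a second loose green-capped spice jar, 46 mm across, 106 high, standing on the cabinet's roof at local x 115, y -75 to 75. Leave alone.
There are look-alikes about, which are no part of the job. Of the things that look like the coffee_jar, take the one that is farthest to the robot's right at the start.

How it is judged:
By the outcome, as a careful person would: the job done as asked, in the order asked, and still so for the second after the job is handed in, with the robot touching nothing.
It also fails if it takes over 64 s, if anything falls off the work surface, if the arm or the gripper's body presses on something with over 40 N, if the wrist force passes 120 N, or if a joint passes its speed limit or range.

## Working session

There is one attempt and no reset: what is moved stays moved. The work goes in short steps, each a Python script; the robot and the scene stay as the last script left them, time stands still between calls to the robot, and variables do not carry over. Pictures are saved under pics/ and viewed, at most 10 in all, crops included, and the job is handed in when it is done.

```bash
ls; mkdir -p pics; python3 - <<'E'
from plant import arm
import cv2, numpy as np
for c in ("scene","top"):
    im=arm.get_image(c); cv2.imwrite(f"pics/{c}0.png",im[:,:,::-1])
    m=arm.camera_model(c); K=m["intrinsics"];T=np.linalg.inv(m["pose"])
    print(c,{k:v for k,v in m.items() if k not in("intrinsics","pose")},np.round(m["pose"][:3,3],2))
    for q in ["coffee_jar","coffee_jar_center","flap_hinge","flap_top_edge","support_left_neck","support_right_neck","shaker_center","spice_jar_center","roof_jar_center","cabinet"]:
        for d in arm.mark_of(q,c):
            p=T@np.r_[d["location"],1]; u=K@[p[0],-p[1],-p[2]]; print(q,round(d["score"],2),np.round(d["location"],3),np.round(u[:2]/u[2]))
print(arm.current_time_s(),arm.current_ee_rot())
E
```

```text
pics
scene {} [-0.07 -0.46  0.75]
coffee_jar 0.82 [0.651 0.212 0.003] [236. 215.]
coffee_jar 0.79 [ 0.473 -0.065 -0.002] [277. 293.]
coffee_jar 0.65 [ 0.411  0.3   -0.003] [155. 250.]
coffee_jar 0.61 [0.43  0.168 0.001] [194. 264.]
coffee_jar_center 0.9 [0.654 0.208 0.041] [236. 205.]
coffee_jar_center 0.87 [0.43  0.164 0.043] [194. 252.]
coffee_jar_center 0.86 [0.41  0.301 0.038] [151. 238.]
coffee_jar_center 0.81 [ 0.472 -0.065  0.04 ] [277. 280.]
flap_hinge 0.66 [ 0.642 -0.039  0.072] [306. 228.]
flap_top_edge 0.75 [ 0.64 -0.04 -0.  ] [305. 250.]
flap_top_edge 0.56 [ 0.639 -0.038  0.227] [307. 178.]
support_left_neck 0.73 [0.571 0.07  0.047] [256. 235.]
support_left_neck 0.41 [ 0.475 -0.064  0.043] [277. 279.]
support_left_neck 0.25 [ 0.751 -0.075  0.248] [344. 156.]
support_right_neck 0.84 [ 0.55  -0.12   0.045] [314. 269.]
shaker_center 0.57 [ 0.469 -0.254  0.047] [349. 317.]
spice_jar_center 0.73 [0.533 0.23  0.051] [202. 220.]
spice_jar_center 0.46 [ 0.642 -0.041  0.071] [306. 229.]
roof_jar_center 0.77 [ 0.75  -0.075  0.248] [343. 156.]
cabinet 0.79 [ 0.64  -0.04  -0.005] [30
[... 414 characters left out ...]
73 [0.41  0.304 0.038] [187. 265.]
coffee_jar_center 0.7 [ 0.472 -0.06   0.042] [297. 243.]
flap_hinge 0.79 [ 0.641 -0.041  0.074] [289. 191.]
flap_hinge 0.75 [ 0.474 -0.061  0.001] [297. 243.]
flap_top_edge 0.87 [ 0.636 -0.038  0.225] [288. 184.]
support_left_neck 0.45 [0.572 0.071 0.049] [256. 214.]
support_right_neck 0.43 [ 0.546 -0.118  0.047] [314. 221.]
shaker_center 0.68 [ 0.474 -0.256  0.041] [356. 241.]
spice_jar_center 0.58 [0.534 0.228 0.053] [209. 227.]
spice_jar_center 0.34 [ 0.748 -0.079  0.242] [301. 145.]
roof_jar_center 0.82 [ 0.747 -0.076  0.246] [300. 145.]
cabinet 0.63 [ 0.643 -0.041 -0.004] [289. 195.]
1.1 [-4.25639242e-06  1.79934489e-01  9.83678596e-01  1.50226167e-05]
```

View pictures.

View pics/scene0.png

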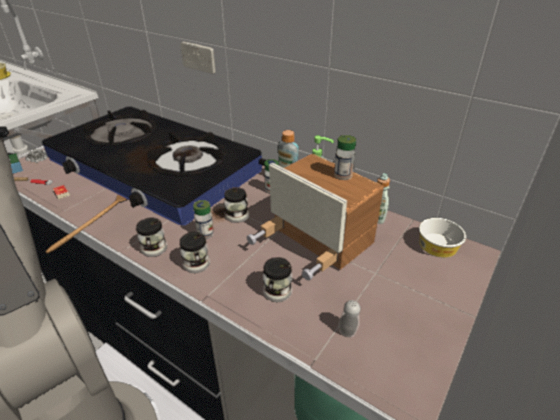

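View pics/top0.png

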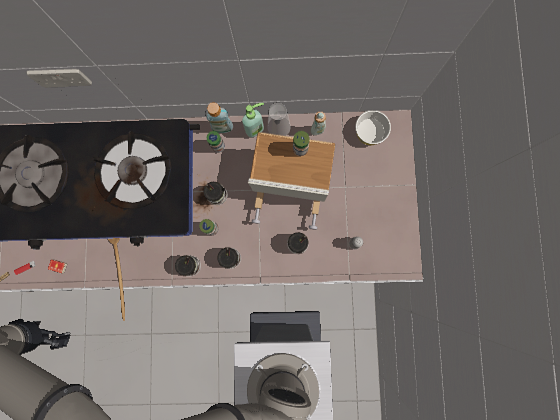

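```bash
python3 -c "
import cv2
a=cv2.imread('pics/scene0.png')[170:340,200:400]; cv2.imwrite('pics/crop0.png',cv2.resize(a,None,fx=3.4,fy=3.4,interpolation=2))"
```

```text
(no output)
```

View pics/crop0.png

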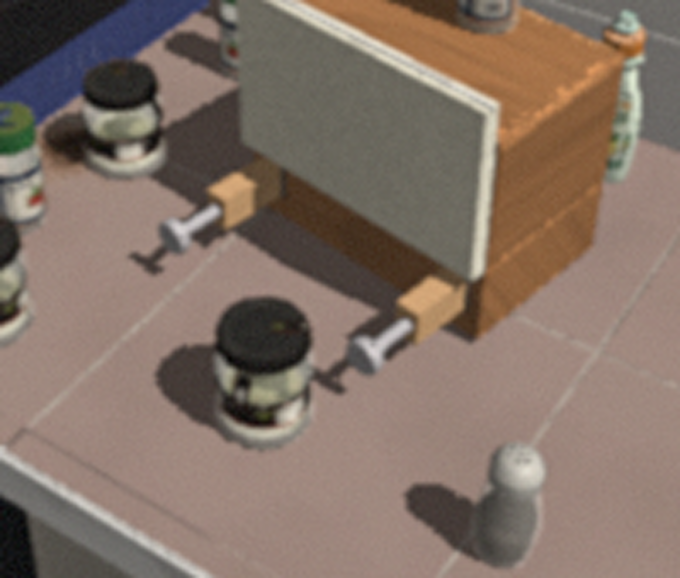

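Candidates for the coffee jar (scene pixels) are (236,205), (194,252), (151,238) and (277,280). The one farthest to the robot's right is (277,280), at world (0.473, -0.063). The crop confirms it stands alone before the flap. Both supports are partly out (pulls at (262,235) and (308,270)), and cabinet yaw is about -0.12.

```bash
cat > h.py <<'E'
from plant import arm
import numpy as np
yaw=-0.122; O=np.array([.641,-.040]); R=np.array([[np.cos(yaw),-np.sin(yaw)],[np.sin(yaw),np.cos(yaw)]])
def W(x,y,z): return [*(O+R@[x,y]),z]
def L(p): return np.round([*(R.T@(np.array(p[:2])-O)),p[2]],4)
def Q(a=0): f=(np.pi+yaw+a)/2; return [0,float(np.cos(f)),float(np.sin(f)),0]
def st(s=""): print(s,round(arm.current_time_s(),2),L(arm.current_ee_pos()),np.round(arm.current_force(),1),round(arm.current_gripper_width(),4))
E
python3 - <<'E'
from h import *
jx,jy,_=L([.4735,-.0625,0]); print(jx,jy)
arm.move_gripper(.085)
arm.reach(W(jx,jy,.16),Q()); st("above")
print(arm.move_straight(W(jx,jy,.036),rate=.12,stop_force=8)); st("down")
arm.move_gripper(.06,25); st("grip")
print(arm.move_straight(W(-.21,0,.037),rate=.05)); st("moved")
arm.move_gripper(.085); st("open")
arm.move_straight(W(-.21,0,.16),rate=.15); st("up")
for c in("scene","top"):
    arm.get_image(c)
    print(c,[(L(d["location"]),round(d["score"],2)) for d in arm.mark_of("coffee_jar",c)])
E
```

```text
-0.1635 -0.0427
above 3.92 [-0.1632 -0.0419  0.16  ] [ 0.7 -0.2  0. ] 0.085
False
down 5.1 [-0.163  -0.0427  0.0365] [-0.1 -0.8  1.1] 0.0853
grip 5.42 [-0.1629 -0.0427  0.037 ] [-1.6 -0.6  8.1] 0.0685
False
moved 6.83 [-0.21    0.0003  0.037 ] [ 2.9 -1.6  5.8] 0.0686
open 7.15 [-2.113e-01  1.000e-04  3.650e-02] [-0.4 -0.4  0.5] 0.0848
up 8.12 [-0.2106 -0.      0.1594] [ 0.  -0.3 -0.3] 0.0849
scene [(array([-2.14e-01,  1.00e-04, -2.40e-03]), 0.95), (array([-0.2337,  0.1804,  0.0032]), 0.94), (array([-2.724e-01,  3.094e-01,  1.000e-04]), 0.89)]
top [(array([-0.2756,  0.3164,  0.0032]), 0.75), (array([-0.0187,  0.2455, -0.0027]), 0.74), (array([-0.2321,  0.1748,  0.0057]), 0.67)]
```

```bash
python3 - <<'E'
from h import *
arm.move_gripper(.018)
for n,p in (("right",[.548,-.119,0]),("left",[.5715,.0705,0])):
    x,y,_=L(p); print(n,x,y); y=(y+np.sign(y)*.095)/2
    arm.reach(W(x,y,.16),Q()); 
    print(arm.move_straight(W(x,y,.031),rate=.12,stop_force=6)); st("down")
    print(arm.move_straight(W(-.184,y,.031),rate=.06,stop_force=14)); st("pulled")
    e=L(arm.current_ee_pos()); arm.move_straight(W(e[0]+.008,e[1],.031),rate=.1)
    arm.move_straight(W(e[0]+.008,e[1],.15),rate=.2); st("up")
for c in("scene","top"):
    im=arm.get_image(c)
    for q in("support_left_neck","support_right_neck","coffee_jar"): print(c,q,[(L(d["location"]),round(d["score"],2)) for d in arm.mark_of(q,c)][:2])
import cv2; cv2.imwrite("pics/s1.png",arm.get_image("scene")[:,:,::-1])
E
```

```text
right -0.0827 -0.0897
False
down 10.87 [-0.0821 -0.0924  0.0317] [0.2 0.5 0.1] 0.0177
True
pulled 12.22 [-0.1738 -0.0875  0.0309] [-1.1  1.3  1.8] 0.0183
up 13.21 [-0.1664 -0.0873  0.1493] [ 0.3 -0.1 -0.4] 0.018
left -0.0824 0.1012
False
down 15.27 [-0.0818  0.098   0.0317] [ 0.1  0.5 -0.5] 0.0183
True
pulled 16.57 [-0.1678  0.1025  0.0316] [2.3 1.8 0.2] 0.0184
up 17.56 [-0.1607  0.1024  0.1491] [-0.4 -0.2  0.3] 0.0175
scene support_left_neck [(array([-0.1578,  0.1065,  0.0467]), 0.75), (array([-0.1402,  0.2554,  0.0535]), 0.47)]
scene support_right_neck [(array([-0.1678, -0.0868,  0.0472]), 0.88)]
scene coffee_jar [(array([-0.2351,  0.1778,  0.0018]), 0.88), (array([-0.0201,  0.2493,  0.003 ]), 0.65)]
top support_left_neck []
top support_right_neck [(array([-0.1666, -0.0874,  0.0442]), 0.89)]
top coffee_jar [(array([-0.0202,  0.2452,  0.    ]), 0.95), (array([-0.2075, -0.0006,  0.0016]), 0.93)]
```

View pics/s1.png

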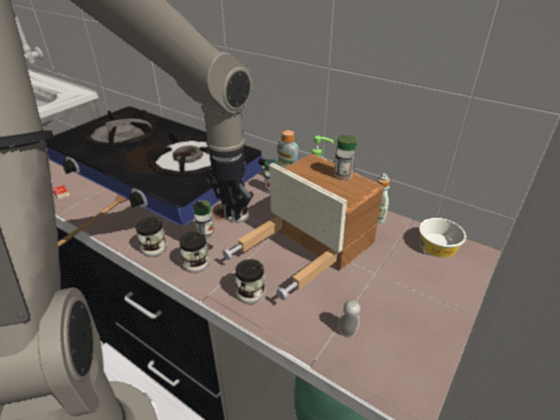

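The jar now stands upright at about (250,282), and both supports are out against their stops, with pull heads at (232,252) and (282,293). The pull paths drifted slightly, so the true yaw is about -0.165; I'm correcting the frame before tipping the flap.

```bash
python3 - <<'E'
import h; from h import *
mid=np.array(W(-.1708,.0075,0)[:2])
s=open("h.py").read()
y=-.165; O2=mid-np.array([np.cos(y),np.sin(y)])*-.1735
s=s.replace("yaw=-0.122","yaw=-0.165").replace("[.641,-.040]",str([round(v,4) for v in O2])); open("h.py","w").write(s); print(O2)
E
python3 - <<'E'
from h import *
for c in("scene","top"):
    arm.get_image(c)
    for q in("flap_top_edge","flap_hinge","roof_jar_center"): print(c,q,[(L(d["location"]),round(d["score"],2)) for d in arm.mark_of(q,c)][:2])
e=arm.current_ee_pos(); arm.move_gripper(0)
arm.move_straight([e[0],e[1],.33],rate=.25)
arm.move_straight(W(.036,.05,.33),Q(),rate=.2); st("over")
print(arm.move_straight(W(.036,.05,.207),rate=.1,stop_force=6)); st("down")
E
```

```text
[ 0.64352583 -0.04026758]
scene flap_top_edge [(array([-0.004 ,  0.0028,  0.2292]), 0.58), (array([-0.0041,  0.0003,  0.0789]), 0.48)]
scene flap_hinge [(array([-0.0038, -0.0023,  0.0728]), 0.7)]
scene roof_jar_center [(array([ 0.1107, -0.0179,  0.2483]), 0.97), (array([-0.1661, -0.094 ,  0.0455]), 0.47)]
top flap_top_edge [(array([-0.0076,  0.0031,  0.221 ]), 0.94)]
top flap_hinge [(array([-0.0014, -0.0024,  0.0747]), 0.64), (array([-0.1661, -0.09  ,  0.0479]), 0.35)]
top roof_jar_center [(array([ 0.1077, -0.0197,  0.2414]), 0.63)]
over 20.78 [0.0353 0.0502 0.3296] [-0.2  0.4  0.1] -0.0002
False
down 22.17 [0.0365 0.05   0.2078] [-0.2  0.4  0.3] 0.0004
```

```bash
python3 - <<'E'
from h import *
for t in (0.05,.25,.45,.65,.8,.95):
    r=.132; print(t,arm.move_straight(W(-r*np.sin(t)+.011-.003,.05,.075+r*np.cos(t)),rate=.045,stop_force=30)); st()
e=arm.current_ee_pos(); arm.move_straight([e[0],e[1],e[2]+.12],rate=.15)
arm.sleep(1.5)
for c in("scene","top"):
    arm.get_image(c); print([(L(d["location"]),round(d["score"],2)) for d in arm.mark_of("flap_top_edge",c)][:2])
import cv2; cv2.imwrite("pics/s2.png",arm.get_image("scene")[:,:,::-1]); st("end")
E
```

```text
0.05 False
 23.08 [0.0014 0.0501 0.2069] [ 0.1 -0.2  0.3] -0.0
0.25 False
 23.82 [-0.0252  0.0499  0.2027] [0.5 0.9 0.2] -0.0001
0.45 False
 24.55 [-0.0498  0.05    0.1937] [-0.3  0.5  0.3] 0.0
0.65 False
 25.28 [-0.0721  0.05    0.18  ] [-0.1 -0.3 -0.3] 0.0003
0.8 False
 25.88 [-0.0869  0.05    0.1669] [ 0.2 -0.   0. ] -0.0002
0.95 False
 26.47 [-0.0995  0.05    0.1517] [ 0.8 -0.9  0.3] 0.0001
[(array([-0.1522,  0.0062,  0.0767]), 0.68)]
[(array([-0.1558,  0.005 ,  0.0736]), 0.71)]
end 29.17 [-0.0995  0.05    0.2717] [ 0.2 -0.3  0.3] 0.0003
```

View pics/s2.png

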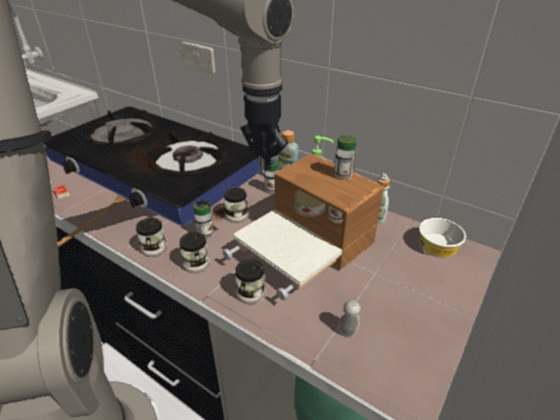

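The flap lies level on both supports (corners at (235,240) and (310,278)). The jar is upright and clear at (250,282), and the spice jars and shaker haven't moved. The gripper is free of everything.

```bash
python3 - <<'E'
from h import *
arm.sleep(1)
for c in("scene","top"):
    arm.get_image(c); print([[(L(d["location"]),round(d["score"],2)) for d in arm.mark_of(q,c)][:2] for q in("flap_top_edge","coffee_jar")])
print(arm.sign_off())
E
```

```text
[[(array([-0.1501,  0.0048,  0.0749]), 0.67)], [(array([-0.033 ,  0.2461,  0.0047]), 0.87), (array([-0.2439,  0.1673,  0.0006]), 0.7)]]
[[(array([-0.1529,  0.0037,  0.0737]), 0.89)], [(array([-0.2134, -0.0082,  0.0015]), 0.9), (array([-0.2877,  0.3007,  0.0019]), 0.75)]]
the job is handed in; nothing more can be done
None
```

The job is handed in at about 30 s: the coffee jar stands upright about 26 mm clear of the flap, both supports were pulled to their stops before the flap was tipped, the flap lies level on them, and the spice jars and shaker were left alone.

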